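Slide a cover plate off the stack into the assembly jig

TASK

Slide the top cover plate sideways off the stack in the feeder onto the deck of the assembly jig, without lifting or tipping it, and seat it fully home: flush against the jig's end stop and flush against its side rail. Handle it gently, pressing no harder than about 20 N at any moment, and leave the other plates in the stack and the other things on the bench where they are.

Things in the scene. Friction and masses are not known exactly. Their poses are not given: they have to be found in the camera images.
- plate_mid (a point): The top plate of the stack: flat aluminium cover plate, 120 x 90 x 6 mm, 0.12 to 0.25 kg, four small dark screw spots; this point is its centre, half-way up; x along its 120 mm side, y along its 90 mm side, z up. It lies flat on the three others; its top face stands about 1 mm proud of the feeder's fences, so only a rim of it can be touched from the sides, but its whole top face is free.
- rest1_mid (a point): Second plate from the top, directly under the top one, the same in every way; this point is its centre. Plates slide on one another, on the feeder and on the jig with a friction coefficient of 0.24 to 0.36; fingertips grip them better than that, so a light press of about 5 to 15 N drags the top plate, and they slip on it once it meets a stop. The stack is rigid: pressing 1 mm deeper adds roughly 5 to 20 N.
- rest2_mid (a point): Third plate from the top; this point is its centre.
- rest3_mid (a point): Bottom plate of the stack; this point is its centre.
- feeder: Grey metal feeder holding the stack of four plates, fixed. Origin on the bench under the middle of the stack; x along the plates' 120 mm side, y the sliding direction, towards the jig, z up. Its floor is 30 mm high and ends at y +47 mm, towards the jig, where it is open. The stack's top face is 54 mm high.
- fence (a point): Middle of the top of the feeder's back fence, on the -y side of the stack, 53 mm high. Fences 9 mm thick stand to this height behind the stack (inner face at y -48 mm from the feeder's origin) and at both its x sides (inner faces at x -63 and +63 mm, from y -57 to +37 mm). Same axes as the feeder.
- jig: Assembly jig, fixed beside the feeder: a flat black deck 160 mm (x) by 115 mm (y, from -55 to +60) on aluminium legs. Origin under its middle; z up, x and y within 3 degrees of the feeder's. Deck top is 42 mm above the origin, 3 to 6 mm lower than the underside of the top plate in the stack, so a plate slid across tips slightly and steps down. The -x and -y sides are open.
- deck_edge (a point): Middle of the deck's near edge, top, at the -y side of the jig (jig frame x 0, y -55, z 42 mm); between it and the feeder's floor is an open gap of about 5 to 20 mm.
- stop (a point): Middle of the inner face of the aluminium end stop along the deck's +y edge, at its top, 9 mm above the deck (jig frame x 0, y 50, z 51 mm). Same axes as the jig.
- rail (a point): Inner face of the side rail along the deck's +x side, at its top, 9 mm above the deck (jig frame x 62, y 7.5, z 51 mm). The rail is 12 mm wide and runs from y -35 to +50 mm in the jig frame. A plate slid straight across from the stack lies some 3 to 20 mm short of it.
- home (a point): Where the centre (half-way up) of the plate lies when it is seated on the deck of the jig against both the end stop and the side rail: in the jig's frame at x 2, y 5, z 45 mm; same axes as the jig.
- spool: Bystander: solder spool with green flanges standing on end, 60 mm across, 48 mm tall; origin under its centre.
- tape: Bystander: roll of tape lying flat, 56 mm across, 20 mm tall; origin under its centre.
- jar: Bystander: small amber jar with a white cap, 48 mm across, 45 mm tall; origin under its centre.

How it is judged:
By the outcome, as a careful person would: the job done as asked, in the order asked, and still so for the second after the job is handed in, with the robot touching nothing.
It also fails if it takes over 72 s, if anything falls off the work surface, if the arm or the gripper's body presses on something with over 40 N, if the wrist force passes 120 N, or if a joint passes its speed limit or range.

ROBOT

A 6-joint arm with a two-finger parallel gripper is mounted at the origin on the work surface. World frame = base frame: x ahead of the robot, y to its left, z up, the work surface at z = 0. Lengths are in m, angles in rad, forces in N, time in s.
With the tool pointing down it reaches from about 0.3 to 0.875 m from the base axis. Payload 4.2 kg.
Tool frame: the origin (TCP) lies between the finger pads; the fingertips stand 11 mm ahead of it and the grasp point (between the pads) lies 8 mm behind it; z points along the fingers, y is the line along which they close (so a half turn about z gives the same grasp; the last joint's range is limited). The gripper opens to 85 mm and grips with 20 to 120 N. Pads are 22 mm wide; open, the fingers measure 114 mm over their backs; the gripper's body (76 mm by 85 mm) begins 54 mm behind the grasp point. The pads swing forward as they close: fully open they stand 13 mm farther back than shut.
Start: joints at [-1.155, 0.32, 1.565, -0, 1.257, -0.02], TCP at [0.243, -0.521, 0.217] pointing down, gripper open.
Joint ranges: [-3.11, 3.11], [-0.84, 2.01], [0.21, 2.61], [-1.34, 4.49], [0.05, 2.63], [-2.56, 2.56]. Speed limits (rad/s): [2.57, 2.57, 3.14, 3.14, 3.14, 3.14].

INTERFACE

Orientations are given as a unit quaternion [w, x, y, z].
In Python, from plant import * gives the robot as it stands.
- The arm moves only by the tool play_rows, never from a script. Its argument "targets" is a list of rows, each a list of 2 entries, a list of its own where there are three numbers: the shift along the tool's x, y, z in m, then the turn about the tool's z in degrees. In form: [[[x, y, z], spin], ...]. A call has 1 to 10 rows; each row is the pose to reach, as a shift and turn from the pose commanded when the call began, along the tool's axes at that moment; what a row does not reach only later rows make up. A row lasts 1/12 s, in which the tool goes at most 41.7 mm and 7.16 degrees, less where a joint would pass 70% of its speed; a pose out of reach is approached as far as the arm can. A call with a gripper value outside its range is refused whole. "gripper" is the closure, from 0 (fully open) to 1 (shut), set as the call begins (left out, the last holds). The fingers move at their own pace and stop on an object; "grip_force" is the grip in N (left out, the last holds). Time passes only in rows, so rows that repeat a pose let the fingers close. It gives the time, the measured TCP pose, the force, the opening and the grip force at its end, in the units of the state.
- observe(): the state, without advancing time (a new reading comes with each control period).
- capture(name): name is "scene" or "top" or "wrist"; returns a dict with "img" (420x560x3 uint8, red, green, blue), "fovy" (degrees; the focal length in pixels is half the picture's height over the tangent of half this angle, whatever the lens; pixels are square), "cx", "cy" (the principal point, pixels), "k1" (the pictures are not rectified: a ray, as slopes to the right and down, at radius r is drawn at 1 + k1 r^2 times it, then the intrinsics apply), "R" (3x3) and "t" (3): a world point X has camera coordinates R X + t. Camera axes: x right, y down, z forward; pixel columns grow to the right and rows downward; lengths in m; the calibration is good to about 2 mm. A picture is of the moment at which its call begins. There is no depth.
- job_done(): hands the job in; it is judged then, once.
Trained networks look in a picture, given as the dict that the camera call returned (one of the last four; its "shot" number tells which), for a name from the list of things; names that differ only in an ending like _2 or _b are one class to them, and where a whole thing is asked for, a point or a joint stands for the part that bears it (a point fixed in the world has none). Each returns a list of dicts, best first, with "p" (0 to 1); they miss things now and then, are a little off and sometimes report something else, mostly with a low value. They report only what shows in the picture. A call takes as long as a camera call.
- search_frame(picture, name): "position" ([x, y, z] in m, in world coordinates, good to about 4 mm: the middle of the surface that is visible of it).
- cut_out(picture, name): "region" (420x560 bool, what is visible of it).
- tip_of(picture, name): "position" ([x, y, z] in m, in world coordinates, good to about 4 mm: a listed point, or the origin of a listed thing).
The state is a dict: "t": time; "qpos": joint angles; "joint_velocities": joint speeds; "joint_efforts": joint torques, N m; "eef_pos": TCP position; "tcp_rot": TCP orientation; "wrist_force": force on the tool from outside, world axes, zero at the start; "ft_torque": the same for the moment, N m; "grip_width": finger opening in m; "finger_force": force on a finger pad.
Only numpy, scipy, OpenCV 4.12 (cv2) and the standard library are available. Lean on these libraries where they do the work, as an engineer would, in place of code of your own. Each camera call takes 0.05 s, during which the arm holds its last target. There are 200 camera calls.

## Working session

There is one attempt and no reset: what is moved stays moved. The work goes in short steps, Python scripts to look and compute and a tool call to move; the robot and the scene stay as the last step left them, time stands still between calls to the robot, and variables do not carry over. Pictures are saved under pics/ and viewed, at most 10 in all, crops included, and the job is handed in when it is done.

Besides the shell and the picture viewer there is one more tool, called after "Call:" by a JSON object that holds its "fn" and its "kwargs". play_rows: Moves the arm, as the interface text tells. Its arguments: {"type":"object","properties":{"targets":{"type":"array"},"gripper":{"type":"number"},"grip_force":{"type":"number"}},"required":["targets"]}

```bash
mkdir -p pics; ls
cat > h.py <<'E'
from plant import *
import numpy as np, cv2
def save(c,n): cv2.imwrite('pics/'+n+'.png',c['img'][:,:,::-1])
def proj(c,X):
    p=c['R']@np.array(X,float)+c['t']; s=p[:2]/p[2]; s=s*(1+c['k1']*(s@s))
    f=210/np.tan(np.radians(c['fovy'])/2); return s*f+[c['cx'],c['cy']]
def unproj(c,uv,z):
    f=210/np.tan(np.radians(c['fovy'])/2); d=(np.array(uv,float)-[c['cx'],c['cy']])/f; s=d.copy()
    for _ in range(20): s=d/(1+c['k1']*(s@s))
    r=c['R'].T@np.r_[s,1]; o=-c['R'].T@c['t']; return o+r*(z-o[2])/r[2]
E
python3 - <<'E'
from h import *
np.set_printoptions(precision=4,suppress=True)
o=observe();print(o['t'],o['eef_pos'],o['tcp_rot'],o['wrist_force'],o['grip_width'])
for cn in ('top','scene'):
    c=capture(cn);save(c,cn+'0')
    for n in ('plate_mid','fence','feeder','jig','deck_edge','stop','rail','home','spool','tape','jar'):
        for d in tip_of(c,n)[:1]: print(cn,n,d['position'],round(d['p'],2))
E
```

```text
pics
0.0 [ 0.2425 -0.5208  0.216 ] [-0.0009  0.9764  0.2162 -0.0002] [ 0.3167 -0.7528  0.4298] 0.08522922436948116
top plate_mid [0.5259, -0.1456, 0.0473] 0.97
top fence [0.5314, -0.1918, 0.0528] 0.89
top feeder [0.5325, -0.02, 0.0026] 0.59
top jig [0.533, -0.0209, -0.0007] 0.62
top deck_edge [0.5365, -0.0767, 0.046] 0.98
top stop [0.5293, 0.0308, 0.0544] 0.97
top rail [0.5916, -0.0141, 0.0519] 0.57
top home [0.5367, -0.0168, 0.0446] 0.7
top spool [0.4999, 0.3162, -0.0025] 0.78
top tape [0.4866, -0.3967, -0.0028] 0.62
top jar [0.6295, 0.305, 0.0037] 0.66
scene plate_mid [0.5221, -0.1413, 0.0472] 0.66
scene fence [0.5266, -0.194, 0.0533] 0.81
scene feeder [0.5281, -0.138, -0.0022] 0.68
scene jig [0.5342, -0.0215, 0.0022] 0.95
scene deck_edge [0.5362, -0.0681, 0.0427] 0.58
scene stop [0.531, 0.0314, 0.0536] 0.85
scene rail [0.5918, -0.0109, 0.0537] 0.98
scene home [0.5404, -0.0165, 0.0461] 0.8
scene spool [0.5029, 0.3169, -0.0026] 0.78
scene tape [0.4819, -0.3961, 0.0049] 0.66
scene jar [0.627, 0.3035, -0.0036] 0.63
```

View pics/top0.png

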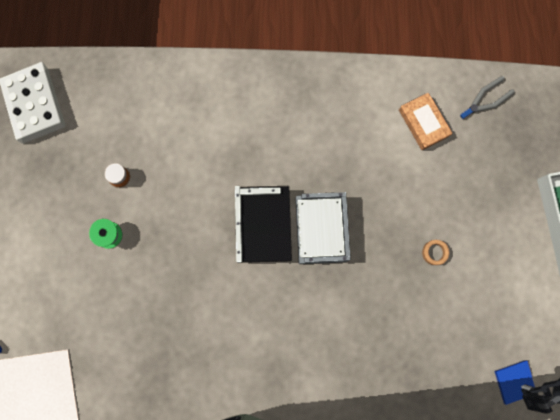

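View pics/scene0.png

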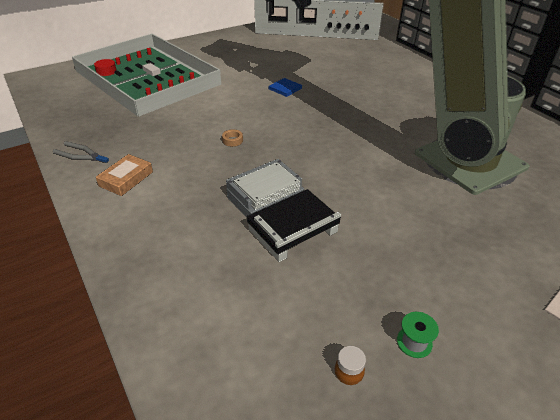

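The top view shows the black deck at about (265,224), with the stop on its left (238,224) and the rail on its top edge (262,190). The plate stack is at (322,228). The scene view agrees with this. The network positions are consistent, so I'll move above the plate for a closer look.

Call:
{"fn": "play_rows", "kwargs": {"targets": [[[0.02,-0.01,0],-4],[[0.06,-0.03,0],-10],[[0.1,-0.05,0],-17],[[0.14,-0.07,0],-24],[[0.18,-0.09,0],-31],[[0.22,-0.11,0],-38],[[0.26,-0.13,0],-45],[[0.3,-0.15,0],-52],[[0.33,-0.17,0],-59],[[0.35,-0.18,0],-65]], "gripper": 1}}

```text
t: 2.03
eef_pos: [0.485, -0.2081, 0.217]
tcp_rot: [0.0, 0.705, 0.709, 0.0]
wrist_force: [0.7, -0.8, 0.1]
grip_width: -0.0001
finger_force: 0.0
```

Run:
```python
from h import *
np.set_printoptions(precision=4,suppress=True)
o=observe();print(o['t'],o['eef_pos'],o['tcp_rot'],o['qpos'],o['wrist_force'],o['grip_width'])
c=capture('wrist');save(c,'w1')
for n in ('plate_mid','fence','deck_edge','stop','rail','home'):
    for d in tip_of(c,n)[:1]: print(n,d['position'],round(d['p'],2),proj(c,d['position']))
```

```text
2.0333 [ 0.485  -0.2081  0.217 ] [0.0001 0.7051 0.7091 0.0002] [-0.4273  0.245   1.6705  0.0002  1.2258 -0.4331] [ 0.7235 -0.8374  0.1087] -8.452003973289098e-05
plate_mid [0.5238, -0.1433, 0.0514] 0.8 [324.1932 117.2776]
fence [0.5292, -0.197, 0.0496] 0.57 [327.5031 174.6813]
deck_edge [0.5316, -0.0783, 0.0399] 0.9 [333.8199  42.8959]
```

View pics/w1.png

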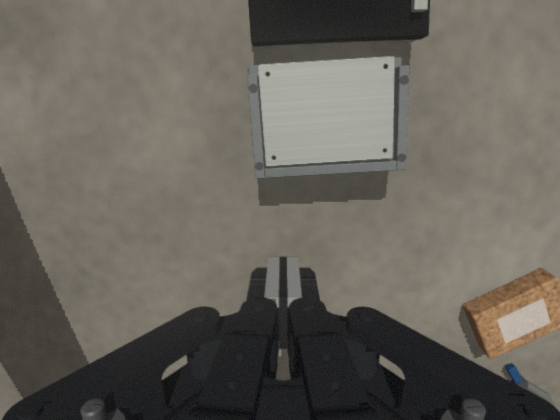

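The wrist view shows the plate corners at (260,65), (392,57), (395,157) and (264,166), the deck edge from (252,44) to (428,39), and the rail end near (420,5). Next I'll move over the plate.

Call:
{"fn": "play_rows", "kwargs": {"targets": [[[0.01,0.01,0],0],[[0.03,0.025,0],0],[[0.04,0.035,0],0],[[0.045,0.04,0],0],[[0.045,0.04,0],0],[[0.045,0.04,0],0]]}}

```text
t: 2.88
eef_pos: [0.5239, -0.1656, 0.2166]
tcp_rot: [-0.0, 0.707, 0.707, -0.0]
wrist_force: [-1.2, -0.6, -0.0]
grip_width: 0.0001
finger_force: 0.0
```

Run:
```python
from h import *
np.set_printoptions(precision=4,suppress=True)
o=observe();print(o['t'],o['eef_pos'],o['wrist_force'])
c=capture('wrist');save(c,'w2');np.save('w2.npy',{k:c[k] for k in('R','t','k1','cx','cy','fovy')},allow_pickle=True)
for n in ('plate_mid','fence','deck_edge','stop','rail','home'):
    for d in tip_of(c,n)[:1]: print(n,d['position'],round(d['p'],2),proj(c,d['position']))
for n in('plate_mid',):
    r=cut_out(c,n)[0]['region'].astype(np.uint8)
    q=cv2.boxPoints(cv2.minAreaRect(cv2.findNonZero(r)))
    print(n,q); P=np.array([unproj(c,p,.054) for p in q]); print(P,P.mean(0))
```

```text
2.8833 [ 0.5239 -0.1656  0.2166] [-1.1802 -0.5693 -0.0035]
plate_mid [0.5232, -0.1397, 0.0517] 0.61 [280.8735 159.4815]
fence [0.5291, -0.1946, 0.0501] 0.96 [287.0296 214.3643]
deck_edge [0.5319, -0.0757, 0.0401] 0.88 [290.1065  88.6392]
rail [0.589, -0.0113, 0.051] 0.77 [357.7006   9.6479]
home [0.5344, -0.0184, 0.0474] 0.76 [293.3846  19.2376]
plate_mid [[215.4657 113.6976]
 [346.787  104.0888]
 [353.8148 200.1355]
 [222.4936 209.7444]]
[[ 0.4643 -0.0975  0.054 ]
 [ 0.5825 -0.0894  0.054 ]
 [ 0.5938 -0.1789  0.054 ]
 [ 0.4659 -0.1884  0.054 ]] [ 0.5266 -0.1386  0.054 ]
```

View pics/w2.png

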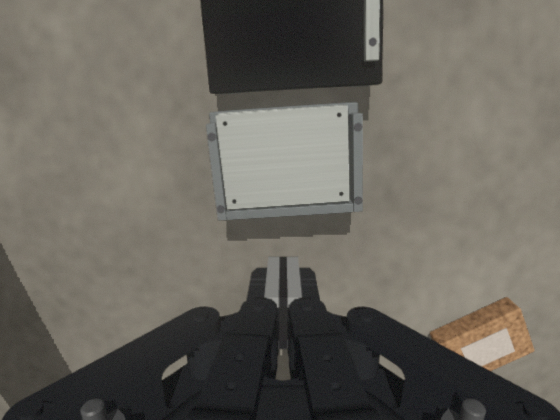

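The plate corners are at about (217,113), (348,105), (351,204) and (227,210). The deck's near edge runs from (211,93) to (382,83), and the rail's inner edge is at x≈364 with its end at (364,60).

Run:
```python
from h import *
np.set_printoptions(precision=4,suppress=True)
c=np.load('w2.npy',allow_pickle=True).item()
for z,ps in ((.054,[(217,113),(348,105),(351,204),(227,210)]),(.042,[(211,93),(382,83)]),(.051,[(364,60),(363,0)])):
    P=np.array([unproj(c,p,z) for p in ps]);print(P,P.mean(0));d=P[1]-P[0];print(np.degrees(np.arctan2(d[1],d[0])))
print(proj(c,[.5239,-.1656,.2056]))
```

```text
[[ 0.4657 -0.0969  0.054 ]
 [ 0.5836 -0.0902  0.054 ]
 [ 0.5913 -0.1829  0.054 ]
 [ 0.4703 -0.1887  0.054 ]] [ 0.5277 -0.1397  0.054 ]
3.264147350226346
[[ 0.4588 -0.0792  0.042 ]
 [ 0.6163 -0.0705  0.042 ]] [ 0.5376 -0.0748  0.042 ]
3.176344092909201
[[ 0.5966 -0.0518  0.051 ]
 [ 0.5932 -0.0037  0.051 ]] [ 0.5949 -0.0277  0.051 ]
94.03293268571183
[280.907  253.3804]
```

Call:
{"fn": "play_rows", "kwargs": {"targets": [[[0.005,0.001,0.01],-1],[[0.01,0.002,0.035],-2],[[0.016,0.0035,0.065],-3.2],[[0.016,0.0035,0.095],-3.2],[[0.016,0.0035,0.12],-3.2],[[0.016,0.0035,0.133],-3.2],[[0.016,0.0035,0.14],-3.2],[[0.016,0.0035,0.14],-3.2],[[0.016,0.0035,0.14],-3.2]]}}

```text
t: 4.03
eef_pos: [0.5279, -0.1493, 0.077]
tcp_rot: [0.0, 0.687, 0.726, 0.0]
wrist_force: [0.3, -0.5, 0.4]
grip_width: 0.0001
finger_force: 0.0
```

Call:
{"fn": "play_rows", "kwargs": {"targets": [[[0,0,0.002],0],[[0,0,0.004],0],[[0,0,0.006],0],[[0,0,0.007],0],[[0,0,0.008],0],[[0,0,0.008],0],[[0,0,0.008],0]]}}

```text
t: 4.62
eef_pos: [0.5276, -0.1494, 0.0689]
tcp_rot: [0.0, 0.687, 0.726, 0.0]
wrist_force: [0.5, -0.3, 0.6]
grip_width: 0.0001
finger_force: 0.0
```

Call:
{"fn": "play_rows", "kwargs": {"targets": [[[0,0,0.001],0],[[0,0,0.002],0],[[0,0,0.003],0],[[0,0,0.003],0]]}}

```text
t: 4.95
eef_pos: [0.5274, -0.1493, 0.0655]
tcp_rot: [-0.0, 0.687, 0.726, -0.0]
wrist_force: [-0.7, 0.5, -0.3]
grip_width: 0.0003
finger_force: 0.0
```

Call:
{"fn": "play_rows", "kwargs": {"targets": [[[0,0,0.0005],0],[[0,0,0.0005],0],[[0,0,0.0005],0]]}}

```text
t: 5.2
eef_pos: [0.5276, -0.1494, 0.0653]
tcp_rot: [0.0, 0.687, 0.726, -0.0]
wrist_force: [-0.1, -0.5, -0.0]
grip_width: -0.0002
finger_force: 0.0
```

Call:
{"fn": "play_rows", "kwargs": {"targets": [[[0,0,0.0004],0],[[0,0,0.0004],0],[[0,0,0.0004],0]]}}

```text
t: 5.45
eef_pos: [0.5276, -0.1494, 0.0649]
tcp_rot: [0.0, 0.687, 0.726, -0.0]
wrist_force: [1.0, 0.3, 0.4]
grip_width: -0.0001
finger_force: 0.0
```

Call:
{"fn": "play_rows", "kwargs": {"targets": [[[0,0,0.0004],0],[[0,0,0.0004],0],[[0,0,0.0004],0]]}}

```text
t: 5.7
eef_pos: [0.5275, -0.1494, 0.0645]
tcp_rot: [0.0, 0.687, 0.726, -0.0]
wrist_force: [0.0, 0.3, 0.4]
grip_width: 0.0002
finger_force: 0.0
```

Call:
{"fn": "play_rows", "kwargs": {"targets": [[[0,0,0.0004],0],[[0,0,0.0004],0],[[0,0,0.0004],0]]}}

```text
t: 5.95
eef_pos: [0.5276, -0.1494, 0.0641]
tcp_rot: [0.0, 0.687, 0.726, -0.0]
wrist_force: [-0.2, -0.5, 0.1]
grip_width: 0.0001
finger_force: 0.0
```

Call:
{"fn": "play_rows", "kwargs": {"targets": [[[0,0,0.0004],0],[[0,0,0.0004],0],[[0,0,0.0004],0]]}}

```text
t: 6.2
eef_pos: [0.5275, -0.1494, 0.0637]
tcp_rot: [0.0, 0.687, 0.726, -0.0]
wrist_force: [-0.1, 0.3, -0.4]
grip_width: -0.0001
finger_force: 0.0
```

Call:
{"fn": "play_rows", "kwargs": {"targets": [[[0,0,0.0004],0],[[0,0,0.0004],0],[[0,0,0.0004],0]]}}

```text
t: 6.45
eef_pos: [0.5276, -0.1494, 0.0633]
tcp_rot: [0.0, 0.687, 0.726, -0.0]
wrist_force: [0.3, 0.8, 1.3]
grip_width: 0.0002
finger_force: 0.0
```

Call:
{"fn": "play_rows", "kwargs": {"targets": [[[0,0,0.0004],0],[[0,0,0.0004],0],[[0,0,0.0004],0]]}}

```text
t: 6.7
eef_pos: [0.5275, -0.1494, 0.0629]
tcp_rot: [0.0, 0.687, 0.726, -0.0]
wrist_force: [0.5, 0.4, 0.8]
grip_width: -0.0001
finger_force: 0.0
```

Call:
{"fn": "play_rows", "kwargs": {"targets": [[[0,0,0.0003],0],[[0,0,0.0003],0],[[0,0,0.0003],0]]}}

```text
t: 6.95
eef_pos: [0.5276, -0.1494, 0.0626]
tcp_rot: [0.0, 0.687, 0.726, -0.0]
wrist_force: [-0.8, -0.6, -0.1]
grip_width: 0.0001
finger_force: 0.0
```

Call:
{"fn": "play_rows", "kwargs": {"targets": [[[0,0,0.0004],0],[[0,0,0.0004],0],[[0,0,0.0004],0]]}}

```text
t: 7.2
eef_pos: [0.5276, -0.1494, 0.0622]
tcp_rot: [0.0, 0.687, 0.726, -0.0]
wrist_force: [0.5, -0.2, -0.3]
grip_width: 0.0002
finger_force: 0.0
```

Call:
{"fn": "play_rows", "kwargs": {"targets": [[[0,0,0.0004],0],[[0,0,0.0004],0],[[0,0,0.0004],0]]}}

```text
t: 7.45
eef_pos: [0.5276, -0.1494, 0.0618]
tcp_rot: [0.0, 0.687, 0.726, -0.0]
wrist_force: [0.9, -0.0, 1.2]
grip_width: -0.0001
finger_force: 0.0
```

Run:
```python
from h import *
c=capture('wrist')
im=cv2.resize(c['img'][150:330,180:400],None,fx=3,fy=3)
cv2.imwrite('pics/w3.png',im[:,:,::-1])
print(observe()['wrist_force'])
```

```text
[ 0.63650988 -0.32651099 -0.30384237]
```

View pics/w3.png

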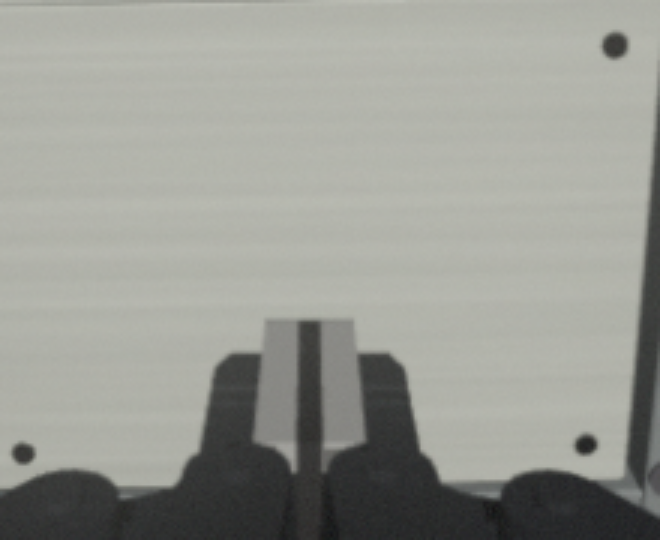

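The crop shows the shut fingertips over the rear-middle of the plate, around (310,320–445) in the crop, with no contact so far. I'll keep descending.

Call:
{"fn": "play_rows", "kwargs": {"targets": [[[0,0,0.0005],0],[[0,0,0.0005],0],[[0,0,0.0005],0]]}}

```text
t: 7.75
eef_pos: [0.5275, -0.1494, 0.0613]
tcp_rot: [-0.0, 0.687, 0.726, -0.0]
wrist_force: [-0.1, 0.0, 0.4]
grip_width: -0.0
finger_force: 0.0
```

Call:
{"fn": "play_rows", "kwargs": {"targets": [[[0,0,0.0005],0],[[0,0,0.0005],0],[[0,0,0.0005],0]]}}

```text
t: 8.0
eef_pos: [0.5275, -0.1494, 0.0608]
tcp_rot: [-0.0, 0.687, 0.726, -0.0]
wrist_force: [0.0, 0.3, -0.4]
grip_width: 0.0002
finger_force: 0.0
```

Call:
{"fn": "play_rows", "kwargs": {"targets": [[[0,0,0.0005],0],[[0,0,0.0005],0],[[0,0,0.0005],0]]}}

```text
t: 8.25
eef_pos: [0.5276, -0.1494, 0.0603]
tcp_rot: [0.0, 0.687, 0.726, -0.0]
wrist_force: [0.1, 0.4, -0.2]
grip_width: 0.0002
finger_force: 0.0
```

Call:
{"fn": "play_rows", "kwargs": {"targets": [[[0,0,0.0005],0],[[0,0,0.0005],0],[[0,0,0.0005],0]]}}

```text
t: 8.5
eef_pos: [0.5276, -0.1494, 0.0598]
tcp_rot: [0.0, 0.687, 0.726, -0.0]
wrist_force: [0.2, 0.0, -0.4]
grip_width: -0.0003
finger_force: 0.0
```

Call:
{"fn": "play_rows", "kwargs": {"targets": [[[0,0,0.0005],0],[[0,0,0.0005],0],[[0,0,0.0005],0]]}}

```text
t: 8.75
eef_pos: [0.5276, -0.1494, 0.0593]
tcp_rot: [0.0, 0.687, 0.726, -0.0]
wrist_force: [-0.1, -0.2, -0.1]
grip_width: 0.0001
finger_force: 0.0
```

Run:
```python
from h import *
c=capture('scene');o=observe()
u,v=proj(c,o['eef_pos']);print(u,v,proj(c,[.5275,-.1494,.054]))
u,v=int(u),int(v)
im=cv2.resize(c['img'][v-50:v+50,u-65:u+65],None,fx=6,fy=6,interpolation=cv2.INTER_CUBIC)
cv2.imwrite('pics/s3.png',im[:,:,::-1])
```

```text
264.12383905538655 176.32029440088678 [264.18275499 178.17909443]
```

View pics/s3.png

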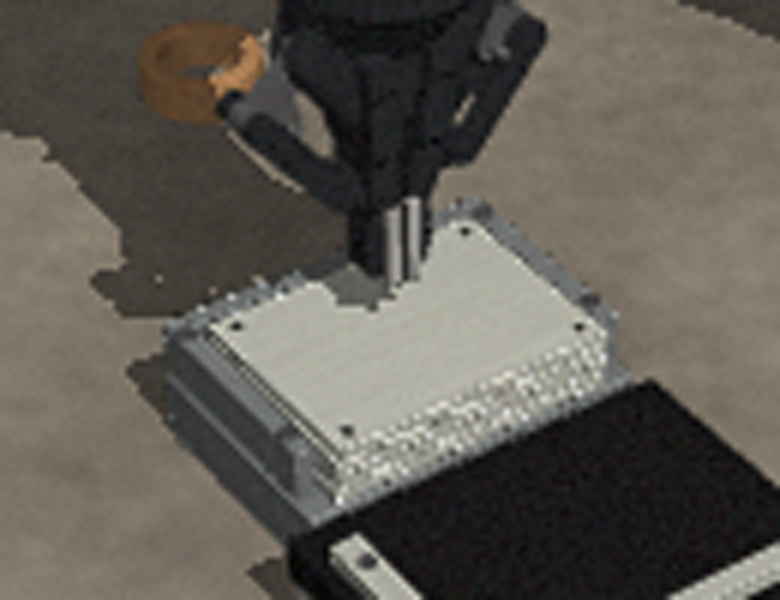

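The scene crop shows the fingertips at (403,285), visibly above the plate, with their shadow separated from them. I'll triangulate the tip from both cameras to estimate the gap.

Run:
```python
from h import *
from scipy.optimize import least_squares
np.set_printoptions(precision=4,suppress=True)
s=capture('scene');w=capture('wrist')
def tri(a,b):
    r=least_squares(lambda X:np.r_[proj(s,X)-a,proj(w,X)-b],[.5275,-.149,.05],x_scale=.01);return r.x,r.fun
print('tip',tri([264-65+403/6,126+286/6],[283,256]))
# plate front-right screws: scene crop (347,430),(580,327),(465,231); wrist crop (614,45),(585,444)
for a,b in (((580,327),None),((347,430),(614,45)),((237,326),(585,444)),((465,231),(22,454))):
    if b: print(tri([199+a[0]/6,126+a[1]/6],[180+b[0]/3,150+b[1]/3]))
```

```text
tip (array([ 0.5281, -0.1391,  0.0737]), array([-0.0169, -0.0073, -0.0024, -0.0029]))
(array([ 0.5748, -0.0983,  0.0539]), array([0.2709, 0.1116, 0.0423, 0.05  ]))
(array([ 0.5801, -0.1711,  0.0534]), array([0.44  , 0.4073, 0.0595, 0.1277]))
(array([ 0.4789, -0.1763,  0.0569]), array([-0.0691, -0.0167, -0.0119, -0.0113]))
```

Call:
{"fn": "play_rows", "kwargs": {"targets": [[[0,0,0.0006],0],[[0,0,0.0012],0],[[0,0,0.0018],0],[[0,0,0.0024],0],[[0,0,0.003],0],[[0,0,0.003],0]]}}

```text
t: 9.4
eef_pos: [0.5275, -0.1493, 0.0562]
tcp_rot: [-0.0, 0.687, 0.726, -0.0]
wrist_force: [-0.5, -0.1, -0.3]
grip_width: -0.0002
finger_force: 0.0
```

Run:
```python
from h import *
o=observe();print(o['t'],o['eef_pos'],o['wrist_force'],o['joint_efforts'])
c=capture('scene');w=capture('wrist')
a=cv2.resize(c['img'][126:206,199:299],None,fx=4,fy=4,interpolation=cv2.INTER_CUBIC)
b=cv2.resize(w['img'][180:340,190:390],None,fx=2,fy=2,interpolation=cv2.INTER_CUBIC)
cv2.imwrite('pics/sw4.png',np.hstack([a,b])[:,:,::-1])
```

```text
9.4 [ 0.52748753 -0.1493474   0.05616098] [-0.49670913 -0.11093844 -0.31248757] [-1.55421265e-03 -4.22055960e+01 -1.82020175e+01 -3.81886357e-04
 -1.47730485e-02 -1.51399286e-05]
```

View pics/sw4.png

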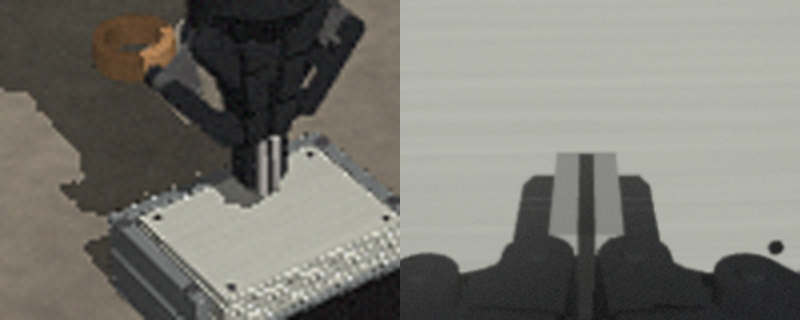

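The scene half shows the tips at (270,192), still some millimetres above the plate. I'll keep going down in small steps.

Call:
{"fn": "play_rows", "kwargs": {"targets": [[[0,0,0.0004],0],[[0,0,0.0007],0],[[0,0,0.0007],0]]}}

```text
t: 9.75
eef_pos: [0.5275, -0.1494, 0.0556]
tcp_rot: [-0.0, 0.687, 0.726, -0.0]
wrist_force: [-0.6, -0.3, 1.0]
grip_width: 0.0002
finger_force: 0.0
```

Call:
{"fn": "play_rows", "kwargs": {"targets": [[[0,0,0.0004],0],[[0,0,0.0007],0],[[0,0,0.0007],0]]}}

```text
t: 10.0
eef_pos: [0.5275, -0.1494, 0.0549]
tcp_rot: [-0.0, 0.687, 0.726, -0.0]
wrist_force: [-0.2, 0.5, -0.3]
grip_width: 0.0005
finger_force: 0.0
```

Call:
{"fn": "play_rows", "kwargs": {"targets": [[[0,0,0.0004],0],[[0,0,0.0007],0],[[0,0,0.0007],0]]}}

```text
t: 10.25
eef_pos: [0.5275, -0.1494, 0.0541]
tcp_rot: [-0.0, 0.687, 0.726, -0.0]
wrist_force: [-1.2, -0.0, -1.2]
grip_width: -0.0001
finger_force: 0.0
```

Call:
{"fn": "play_rows", "kwargs": {"targets": [[[0,0,0.0004],0],[[0,0,0.0007],0],[[0,0,0.0007],0]]}}

```text
t: 10.5
eef_pos: [0.5275, -0.1494, 0.0534]
tcp_rot: [-0.0, 0.687, 0.726, -0.0]
wrist_force: [0.0, 0.3, 0.3]
grip_width: -0.0
finger_force: 0.0
```

Call:
{"fn": "play_rows", "kwargs": {"targets": [[[0,0,0.0004],0],[[0,0,0.0007],0],[[0,0,0.0007],0]]}}

```text
t: 10.75
eef_pos: [0.5275, -0.1494, 0.0528]
tcp_rot: [0.0, 0.687, 0.726, -0.0]
wrist_force: [-0.8, 0.9, 0.5]
grip_width: 0.0002
finger_force: 0.0
```

Call:
{"fn": "play_rows", "kwargs": {"targets": [[[0,0,0.0004],0],[[0,0,0.0008],0],[[0,0,0.0008],0]]}}

```text
t: 11.0
eef_pos: [0.5275, -0.1493, 0.0519]
tcp_rot: [-0.0, 0.687, 0.726, -0.0]
wrist_force: [-0.3, 0.2, 0.5]
grip_width: -0.0001
finger_force: 0.0
```

Run:
```python
from h import *
o=observe();print(o['t'],o['eef_pos'],o['wrist_force'],o['ft_torque'])
w=capture('wrist');c=capture('scene')
a=cv2.resize(c['img'][146:196,239:289],None,fx=8,fy=8,interpolation=cv2.INTER_CUBIC)
b=cv2.resize(w['img'][180:280,240:340],None,fx=4,fy=4,interpolation=cv2.INTER_CUBIC)
cv2.imwrite('pics/w5.png',np.hstack([a,b])[:,:,::-1])
```

```text
11.0 [ 0.5275378  -0.14934531  0.05194912] [-0.26521521  0.1584999   0.46617801] [0.03358387 0.04835999 0.01412437]
```

View pics/w5.png

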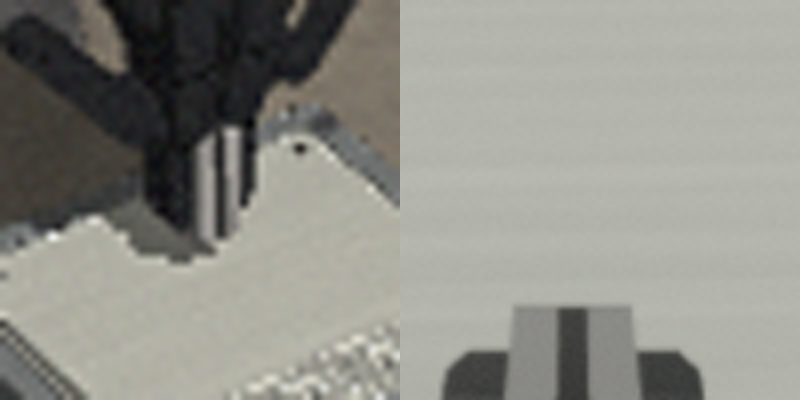

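The left crop shows the tip at (215,238) with its shadow closing in. That fits a remaining gap of roughly 5–10 mm, so I'll continue down.

Call:
{"fn": "play_rows", "kwargs": {"targets": [[[0,0,0.0005],0],[[0,0,0.001],0],[[0,0,0.0015],0],[[0,0,0.0015],0]]}}

```text
t: 11.43
eef_pos: [0.5275, -0.1494, 0.0504]
tcp_rot: [-0.0, 0.687, 0.726, -0.0]
wrist_force: [-0.4, 0.1, 0.1]
grip_width: 0.0001
finger_force: 0.0
```

Call:
{"fn": "play_rows", "kwargs": {"targets": [[[0,0,0.0004],0],[[0,0,0.0008],0],[[0,0,0.0008],0]]}}

```text
t: 11.68
eef_pos: [0.5275, -0.1494, 0.0496]
tcp_rot: [-0.0, 0.687, 0.726, -0.0]
wrist_force: [-0.6, -0.7, -1.1]
grip_width: -0.0002
finger_force: 0.0
```

Call:
{"fn": "play_rows", "kwargs": {"targets": [[[0,0,0.0004],0],[[0,0,0.0008],0],[[0,0,0.0008],0]]}}

```text
t: 11.93
eef_pos: [0.5275, -0.1494, 0.0488]
tcp_rot: [-0.0, 0.687, 0.726, -0.0]
wrist_force: [-0.5, -0.0, 0.0]
grip_width: 0.0002
finger_force: 0.0
```

Call:
{"fn": "play_rows", "kwargs": {"targets": [[[0,0,0.0004],0],[[0,0,0.0008],0],[[0,0,0.0008],0]]}}

```text
t: 12.18
eef_pos: [0.5275, -0.1494, 0.048]
tcp_rot: [-0.0, 0.687, 0.726, -0.0]
wrist_force: [0.2, -0.3, -0.0]
grip_width: -0.0002
finger_force: 0.0
```

Call:
{"fn": "play_rows", "kwargs": {"targets": [[[0,0,0.0005],0],[[0,0,0.0009],0],[[0,0,0.0009],0]]}}

```text
t: 12.43
eef_pos: [0.5275, -0.1494, 0.0471]
tcp_rot: [-0.0, 0.687, 0.726, -0.0]
wrist_force: [0.3, 0.9, -0.4]
grip_width: -0.0001
finger_force: 0.0
```

Call:
{"fn": "play_rows", "kwargs": {"targets": [[[0,0,0.0005],0],[[0,0,0.0009],0],[[0,0,0.0009],0]]}}

```text
t: 12.68
eef_pos: [0.5275, -0.1494, 0.0462]
tcp_rot: [-0.0, 0.687, 0.726, -0.0]
wrist_force: [-0.2, -0.3, 0.5]
grip_width: -0.0004
finger_force: 0.0
```

Run:
```python
from h import *
o=observe();print(o['t'],o['eef_pos'],o['wrist_force'],o['ft_torque'])
c=capture('scene');w=capture('wrist')
g=c['img'][:,266].astype(int).mean(1); print('scene col 266', g[160:186].round())
g=c['img'][:,264].astype(int).mean(1); print('scene col 264', g[160:186].round())
print([proj(c,[.5275,y,.054]).round(1) for y in (-.16,-.149,-.138)])
np.save('s6.npy',c['img'])
```

```text
12.6833 [ 0.52753355 -0.14936553  0.0462458 ] [-0.2346104  -0.33220035  0.48583419] [-0.02485947 -0.03660565 -0.01378923]
scene col 266 [ 22.  20.  17.  31.  93.  28.  43.  40.  43.  41.  44.  41.  47.  43.
  41.  42.  37.  41.  88. 180. 173. 174. 171. 174. 174. 172.]
scene col 264 [ 42.  36.  35.  39.  38.  96. 144. 142. 139. 143. 142. 143. 141. 143.
 141. 140. 126. 127.  87.  92. 176. 173. 174. 173. 172. 174.]
[array([261.8, 175.7]), array([264.3, 178.3]), array([266.7, 180.9])]
```

Call:
{"fn": "play_rows", "kwargs": {"targets": [[[0,0,0.0004],0],[[0,0,0.0008],0],[[0,0,0.0008],0]]}}

```text
t: 13.03
eef_pos: [0.5275, -0.1494, 0.0454]
tcp_rot: [-0.0, 0.687, 0.726, -0.0]
wrist_force: [-0.2, -0.6, -0.8]
grip_width: 0.0004
finger_force: 0.0
```

Call:
{"fn": "play_rows", "kwargs": {"targets": [[[0,0,0.0004],0],[[0,0,0.0008],0],[[0,0,0.0008],0]]}}

```text
t: 13.28
eef_pos: [0.5275, -0.1494, 0.0446]
tcp_rot: [-0.0, 0.687, 0.726, -0.0]
wrist_force: [0.4, 0.3, 0.9]
grip_width: -0.0001
finger_force: 0.0
```

Call:
{"fn": "play_rows", "kwargs": {"targets": [[[0,0,0.0004],0],[[0,0,0.0008],0],[[0,0,0.0008],0]]}}

```text
t: 13.53
eef_pos: [0.5275, -0.1494, 0.0438]
tcp_rot: [-0.0, 0.687, 0.726, -0.0]
wrist_force: [-0.4, -0.1, 0.7]
grip_width: 0.0002
finger_force: 0.0
```

Call:
{"fn": "play_rows", "kwargs": {"targets": [[[0,0,0.0004],0],[[0,0,0.0008],0],[[0,0,0.0008],0]]}}

```text
t: 13.78
eef_pos: [0.5275, -0.1494, 0.043]
tcp_rot: [-0.0, 0.687, 0.726, -0.0]
wrist_force: [-0.6, -0.6, 0.4]
grip_width: 0.0002
finger_force: 0.0
```

Run:
```python
from h import *
c=capture('scene')
for col in (262,264,266,267): print(col, c['img'][160:186,col].astype(int).mean(1).round())
w=capture('wrist');np.save('w6.npy',w['img'])
im=w['img']
print(im[225:285:3,283].astype(int).mean(1).round())
print(im[225:285:3,275].astype(int).mean(1).round())
print([ (n,d['position'],d['p']) for n in('plate_mid',) for d in tip_of(w,n)[:1]])
b=cv2.resize(im[200:320,200:360],None,fx=5,fy=5,interpolation=cv2.INTER_CUBIC)
cv2.imwrite('pics/w7.png',b[:,:,::-1])
```

```text
262 [ 42.  36.  34.  37.  30.  33.  30.  24.  20.  33.  32.  35.  32.  33.
  37.  31.  34.  31.  83.  84. 102. 174. 173. 173. 171. 170.]
264 [ 37.  38.  39.  38.  33.  32.  62. 147. 142. 141. 142. 141. 144. 144.
 143. 142. 126. 128. 123. 111. 174. 175. 173. 173. 173. 175.]
266 [ 28.  24.  24.  18.  27.  93.  36.  46.  43.  44.  39.  42.  42.  45.
  45.  41.  44.  43.  42.  85. 175. 172. 173. 171. 176. 170.]
267 [ 22.  18.  29.  31.  59. 164. 143. 140. 107. 109. 109. 108. 111. 109.
 109. 108. 109. 109. 110. 171. 174. 171. 171. 171. 173. 176.]
[176. 180. 181. 178. 177. 176. 175. 179. 179. 176. 166.  64.  66.  63.
  64.  63.  57.  57.  55.  57.]
[177. 179. 179. 177. 178. 175. 174. 178. 178. 175. 170. 139. 136. 137.
 137. 138. 133. 136. 134. 134.]
[('plate_mid', [0.523, -0.1396, 0.0504], 0.64)]
```

View pics/w7.png

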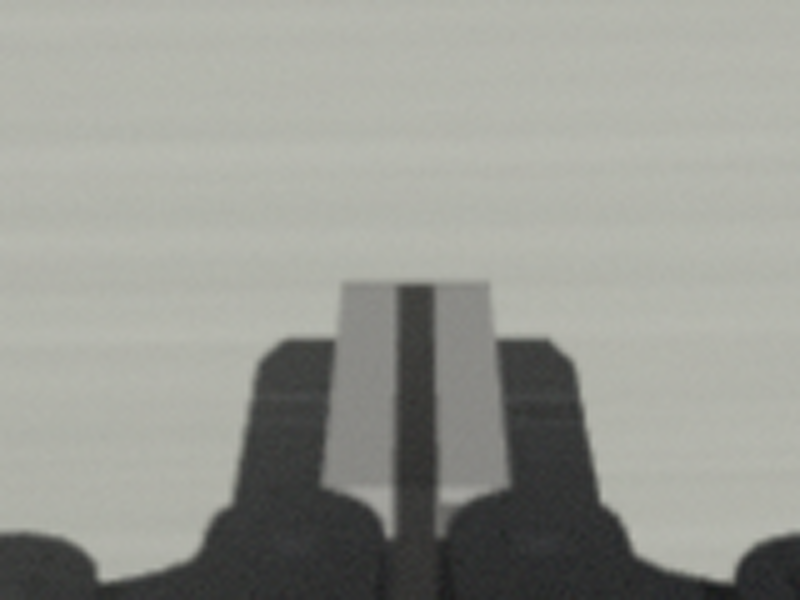

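The tip is within 1–2 px of its expected contact row in the scene view, which leaves about 2–4 mm. I'll continue.

Call:
{"fn": "play_rows", "kwargs": {"targets": [[[0,0,0.0004],0],[[0,0,0.0008],0],[[0,0,0.0008],0]]}}

```text
t: 14.18
eef_pos: [0.5275, -0.1494, 0.0422]
tcp_rot: [-0.0, 0.687, 0.726, -0.0]
wrist_force: [0.9, -0.6, -0.8]
grip_width: -0.0001
finger_force: 0.0
```

Call:
{"fn": "play_rows", "kwargs": {"targets": [[[0,0,0.0004],0],[[0,0,0.0008],0],[[0,0,0.0008],0]]}}

```text
t: 14.43
eef_pos: [0.5275, -0.1494, 0.0414]
tcp_rot: [-0.0, 0.687, 0.726, -0.0]
wrist_force: [-0.5, -0.1, -0.0]
grip_width: -0.0003
finger_force: 0.0
```

Call:
{"fn": "play_rows", "kwargs": {"targets": [[[0,0,0.0004],0],[[0,0,0.0008],0],[[0,0,0.0008],0]]}}

```text
t: 14.68
eef_pos: [0.5275, -0.1494, 0.0406]
tcp_rot: [-0.0, 0.687, 0.726, -0.0]
wrist_force: [0.5, -0.1, -0.1]
grip_width: 0.0002
finger_force: 0.0
```

Call:
{"fn": "play_rows", "kwargs": {"targets": [[[0,0,0.0004],0],[[0,0,0.0007],0],[[0,0,0.0007],0]]}}

```text
t: 14.93
eef_pos: [0.5275, -0.1494, 0.0399]
tcp_rot: [-0.0, 0.687, 0.726, -0.0]
wrist_force: [-0.0, 0.4, 0.0]
grip_width: -0.0002
finger_force: 0.0
```

Call:
{"fn": "play_rows", "kwargs": {"targets": [[[0,0,0.0004],0],[[0,0,0.0007],0],[[0,0,0.0007],0]]}}

```text
t: 15.18
eef_pos: [0.5276, -0.1494, 0.0396]
tcp_rot: [0.0, 0.687, 0.726, 0.0]
wrist_force: [-0.4, 0.7, 2.6]
grip_width: 0.0001
finger_force: 1.3
```

Contact at TCP z≈0.0396. Next I'll press to about 8 N.

Call:
{"fn": "play_rows", "kwargs": {"targets": [[[0,0,0.0003],0],[[0,0,0.0006],0],[[0,0,0.0006],0],[[0,0,0.0006],0]]}}

```text
t: 15.52
eef_pos: [0.5276, -0.1494, 0.0395]
tcp_rot: [0.0, 0.687, 0.726, 0.0]
wrist_force: [-2.0, 0.9, 6.4]
grip_width: 0.0001
finger_force: 3.5
```

Call:
{"fn": "play_rows", "kwargs": {"targets": [[[0,0,0.0003],0],[[0.001,0,0.0005],0],[[0.002,0,0.0005],0],[[0.004,0,0.0005],0],[[0.006,0,0.0005],0],[[0.008,0,0.0005],0],[[0.01,0,0.0005],0],[[0.012,0,0.0005],0],[[0.014,0,0.0005],0],[[0.015,0,0.0005],0]]}}

```text
t: 16.35
eef_pos: [0.5284, -0.1353, 0.0396]
tcp_rot: [0.002, 0.687, 0.727, 0.001]
wrist_force: [0.2, -0.9, 7.0]
grip_width: 0.0001
finger_force: 3.4
```

```bash
cat > m.py <<'E'
from h import *
np.set_printoptions(precision=4,suppress=True)
def look(cam='wrist',names=('plate_mid',)):
    o=observe();print(o['t'],o['eef_pos'],o['wrist_force'])
    c=capture(cam)
    for n in names:
        for d in tip_of(c,n)[:2]: print(cam,n,np.array(d['position']),round(d['p'],2))
    return c
E
python3 -c "
from m import *
look(names=('plate_mid','rest1_mid'));look('top',('plate_mid','rest1_mid'))"
```

```text
16.35 [ 0.5284 -0.1353  0.0396] [ 0.2451 -0.9375  6.9813]
wrist plate_mid [ 0.5243 -0.1284  0.0527] 0.76
16.5 [ 0.5284 -0.1351  0.0395] [-0.4969 -0.6223  7.4172]
```

Call:
{"fn": "play_rows", "kwargs": {"targets": [[[0.002,0,0.0002],0],[[0.005,0,0.0002],0],[[0.008,0,0.0002],0],[[0.011,0,0.0002],0],[[0.014,0,0.0002],0],[[0.017,0,0.0002],0],[[0.02,0,0.0002],0],[[0.022,0,0.0002],0],[[0.024,0,0.0002],0],[[0.025,0,0.0002],0]]}}

```text
t: 17.48
eef_pos: [0.5272, -0.1103, 0.0395]
tcp_rot: [0.002, 0.687, 0.727, 0.001]
wrist_force: [0.2, -3.6, 7.6]
grip_width: 0.0
finger_force: 3.9
```

```bash
python3 -c "
from m import *
c=look(names=('plate_mid','rest1_mid'));look('scene',('plate_mid','rest1_mid'))
r=cut_out(c,'plate_mid')[0]['region'].astype(np.uint8);q=cv2.boxPoints(cv2.minAreaRect(cv2.findNonZero(r)));print(q)
save(c,'w8')"
```

```text
17.4833 [ 0.5272 -0.1103  0.0395] [ 0.2043 -3.6219  7.5729]
wrist plate_mid [ 0.523  -0.1029  0.0519] 0.76
17.6333 [ 0.5272 -0.1102  0.0395] [-0.285  -0.4674  7.6195]
scene plate_mid [ 0.5222 -0.1044  0.0464] 0.67
scene rest1_mid [ 0.5302 -0.1412  0.0461] 0.69
[[135.8913 155.1191]
 [417.9809 152.7385]
 [419.3995 320.8363]
 [137.3099 323.2169]]
```

Call:
{"fn": "play_rows", "kwargs": {"targets": [[[0.002,0,0.0001],0],[[0.005,0,0.0001],0],[[0.008,0,0.0001],0],[[0.011,0,0.0001],0],[[0.014,0,0.0001],0],[[0.017,0,0.0001],0],[[0.019,0,0.0001],0],[[0.02,0,0.0001],0]]}}

```text
t: 18.5
eef_pos: [0.5263, -0.0901, 0.0395]
tcp_rot: [0.002, 0.687, 0.727, 0.001]
wrist_force: [0.9, -0.9, 7.1]
grip_width: -0.0005
finger_force: 3.9
```

Call:
{"fn": "play_rows", "kwargs": {"targets": [[[0.002,0,0.0001],0],[[0.005,0,0.0003],0],[[0.008,0,0.0004],0],[[0.01,0,0.0005],0],[[0.01,0,0.0005],0]]}}

```text
t: 18.92
eef_pos: [0.5254, -0.0798, 0.0388]
tcp_rot: [0.002, 0.687, 0.727, 0.001]
wrist_force: [0.2, -0.0, 7.0]
grip_width: 0.0002
finger_force: 3.8
```

```bash
python3 -c "
from m import *
look(names=('plate_mid','rest1_mid'));look('scene',('plate_mid','rest1_mid'))"
```

```text
18.9167 [ 0.5254 -0.0798  0.0388] [ 0.1964 -0.0301  6.9923]
wrist plate_mid [ 0.5208 -0.0732  0.0446] 0.97
wrist rest1_mid [ 0.5244 -0.1409  0.0479] 0.64
19.0667 [ 0.5255 -0.0798  0.0388] [-0.3861  0.3085  6.6227]
scene plate_mid [ 0.5225 -0.0739  0.0475] 0.72
scene plate_mid [ 0.5937 -0.0088  0.0542] 0.38
scene rest1_mid [ 0.5273 -0.1405  0.0438] 0.74
scene rest1_mid [ 0.4826 -0.396  -0.0016] 0.46
```

Call:
{"fn": "play_rows", "kwargs": {"targets": [[[0.002,0,0.0002],0],[[0.005,0,0.0004],0],[[0.008,0,0.0006],0],[[0.011,0,0.0007],0],[[0.014,0,0.0008],0],[[0.016,0,0.0009],0],[[0.018,0,0.001],0],[[0.018,0,0.001],0]]}}

```text
t: 19.88
eef_pos: [0.5245, -0.0619, 0.0379]
tcp_rot: [0.002, 0.687, 0.727, 0.001]
wrist_force: [-0.0, -0.5, 8.5]
grip_width: 0.0002
finger_force: 4.1
```

Call:
{"fn": "play_rows", "kwargs": {"targets": [[[0.002,0,0.0001],0],[[0.004,0,0.0002],0],[[0.006,0,0.0003],0],[[0.008,0,0.0003],0],[[0.01,0,0.0003],0],[[0.01,0,0.0003],0]]}}

```text
t: 20.38
eef_pos: [0.5217, -0.0511, 0.0357]
tcp_rot: [-0.0, 0.687, 0.726, -0.0]
wrist_force: [-0.1, -0.3, -0.3]
grip_width: -0.0002
finger_force: 0.0
```

```bash
python3 -c "
from m import *
look(names=('plate_mid','rest1_mid'));look('scene',('plate_mid',))"
```

```text
20.3833 [ 0.5217 -0.0511  0.0357] [-0.0915 -0.3046 -0.298 ]
wrist plate_mid [ 0.5201 -0.0477  0.0469] 0.95
20.5333 [ 0.522  -0.0515  0.0359] [ 0.3425 -0.3562  0.4403]
scene plate_mid [ 0.5176 -0.0508  0.0428] 0.7
```

Call:
{"fn": "play_rows", "kwargs": {"targets": [[[0,0,0.0004],0],[[0,0,0.0008],0],[[0,0,0.0008],0]]}}

```text
t: 20.88
eef_pos: [0.5221, -0.0516, 0.0352]
tcp_rot: [-0.0, 0.687, 0.726, -0.0]
wrist_force: [-0.4, -0.1, -0.4]
grip_width: 0.0003
finger_force: 0.0
```

Call:
{"fn": "play_rows", "kwargs": {"targets": [[[0,0,0.0004],0],[[0,0,0.0009],0],[[0,0,0.0009],0]]}}

```text
t: 21.13
eef_pos: [0.5222, -0.0516, 0.0347]
tcp_rot: [0.0, 0.687, 0.726, 0.0]
wrist_force: [-1.0, -0.9, 2.9]
grip_width: -0.0
finger_force: 1.4
```

Call:
{"fn": "play_rows", "kwargs": {"targets": [[[0,0,0.0005],0],[[0,0,0.0009],0],[[0.002,0,0.0009],0],[[0.005,0,0.0009],0],[[0.008,0,0.0009],0],[[0.011,0,0.0009],0],[[0.014,0,0.0009],0],[[0.017,0,0.0009],0],[[0.019,0,0.0009],0],[[0.02,0,0.0009],0]]}}

```text
t: 21.97
eef_pos: [0.5225, -0.032, 0.0347]
tcp_rot: [0.002, 0.687, 0.727, 0.001]
wrist_force: [-0.3, -2.8, 6.0]
grip_width: -0.0001
finger_force: 3.3
```

Call:
{"fn": "play_rows", "kwargs": {"targets": [[[0.001,0.002,0],0],[[0.001,0.004,0],0],[[0.001,0.006,0],0],[[0.001,0.008,0],0],[[0.001,0.009,0],0],[[0.001,0.01,0],0],[[0.001,0.01,0],0]]}}

```text
t: 22.55
eef_pos: [0.5312, -0.0301, 0.0346]
tcp_rot: [0.0, 0.687, 0.726, 0.0]
wrist_force: [-2.7, -0.7, 9.3]
grip_width: -0.0
finger_force: 4.7
```

```bash
python3 -c "
from m import *
c=look(names=('plate_mid','rail','stop','home'));save(c,'w9');look('scene',('plate_mid','rail','stop','home'))"
```

```text
22.55 [ 0.5312 -0.0301  0.0346] [-2.7217 -0.6784  9.3053]
wrist plate_mid [ 0.5258 -0.0245  0.048 ] 0.58
wrist rail [ 0.5901 -0.0117  0.0518] 0.85
wrist rail [0.5303 0.028  0.0539] 0.72
wrist stop [0.529  0.0291 0.0553] 0.57
22.8 [ 0.5312 -0.0301  0.0346] [-2.6177  0.8314  9.2202]
scene plate_mid [ 0.5275 -0.0296  0.0423] 0.72
scene plate_mid [ 0.5917 -0.0101  0.0546] 0.36
scene rail [ 0.5917 -0.0103  0.0519] 0.97
scene rail [ 0.6278  0.3044 -0.0036] 0.59
scene stop [0.5309 0.0296 0.0536] 0.87
scene home [ 0.5406 -0.02    0.0425] 0.88
```

Call:
{"fn": "play_rows", "kwargs": {"targets": [[[0,0.0015,-0.0001],0],[[0,0.003,-0.0001],0],[[0,0.0045,-0.0001],0],[[0,0.006,-0.0001],0],[[0,0.007,-0.0001],0],[[0,0.007,-0.0001],0]]}}

```text
t: 23.55
eef_pos: [0.5365, -0.0297, 0.0346]
tcp_rot: [-0.001, 0.687, 0.726, -0.001]
wrist_force: [-5.7, -0.6, 12.6]
grip_width: 0.0002
finger_force: 5.9
```

```bash
python3 -c "
from m import *
c=look(names=('plate_mid','rail'));look('scene',('plate_mid',))"
```

```text
23.55 [ 0.5365 -0.0297  0.0346] [-5.684  -0.6437 12.5752]
wrist plate_mid [ 0.5309 -0.0279  0.05  ] 0.84
wrist rail [ 0.5886 -0.0105  0.0522] 0.87
23.7 [ 0.5366 -0.0297  0.0346] [-5.8321  0.1377 12.1912]
scene plate_mid [ 0.5305 -0.0301  0.0422] 0.92
```

Call:
{"fn": "play_rows", "kwargs": {"targets": [[[0,0.001,-0.0004],0],[[0,0.002,-0.0004],0],[[0,0.003,-0.0004],0],[[0,0.004,-0.0004],0],[[0,0.004,-0.0004],0]]}}

```text
t: 24.22
eef_pos: [0.5412, -0.0294, 0.0346]
tcp_rot: [-0.001, 0.687, 0.726, -0.001]
wrist_force: [-3.9, -0.6, 8.2]
grip_width: -0.0
finger_force: 4.1
```

Call:
{"fn": "play_rows", "kwargs": {"targets": [[[0.002,0,0],0],[[0.004,0,0],0],[[0.006,0,0],0],[[0.008,0,0],0],[[0.01,0,0],0],[[0.011,0,0],0],[[0.012,0,0],0],[[0.012,0,0],0]]}}

```text
t: 24.88
eef_pos: [0.5417, -0.0178, 0.0347]
tcp_rot: [0.001, 0.687, 0.727, 0.0]
wrist_force: [-1.1, -1.4, 6.3]
grip_width: -0.0001
finger_force: 2.8
```

```bash
python3 -c "
from m import *
c=look(names=('plate_mid','rail','stop'));save(c,'w10');look('scene',('plate_mid','rail','stop'))"
```

```text
24.8833 [ 0.5417 -0.0178  0.0347] [-1.0514 -1.4282  6.2741]
wrist plate_mid [ 0.5315 -0.016   0.0477] 0.9
wrist rail [ 0.5879 -0.0064  0.0509] 0.86
wrist stop [0.5282 0.0299 0.0521] 0.62
25.0833 [ 0.5417 -0.0178  0.0346] [-1.3051 -1.4338  6.2185]
scene plate_mid [ 0.5314 -0.0187  0.0413] 0.85
scene rail [ 0.5934 -0.012   0.055 ] 0.65
scene stop [0.5307 0.0304 0.0524] 0.58
```

Call:
{"fn": "play_rows", "kwargs": {"targets": [[[0.001,0,0.0002],0],[[0.002,0,0.0002],0],[[0.003,0,0.0002],0],[[0.004,0,0.0002],0],[[0.005,0,0.0002],0],[[0.005,0,0.0002],0]]}}

```text
t: 25.78
eef_pos: [0.5422, -0.013, 0.0346]
tcp_rot: [0.001, 0.687, 0.727, 0.001]
wrist_force: [0.5, -2.9, 6.1]
grip_width: 0.0004
finger_force: 2.7
```

Call:
{"fn": "play_rows", "kwargs": {"targets": [[[0.001,0,0.0003],0],[[0.002,0,0.0003],0],[[0.003,0,0.0003],0],[[0.004,0,0.0003],0],[[0.004,0,0.0003],0]]}}

```text
t: 26.2
eef_pos: [0.5423, -0.0092, 0.0347]
tcp_rot: [0.002, 0.687, 0.727, 0.001]
wrist_force: [-0.5, -3.5, 7.4]
grip_width: 0.0001
finger_force: 3.4
```

Call:
{"fn": "play_rows", "kwargs": {"targets": [[[0,0.001,0],0],[[0,0.002,0],0],[[0,0.003,0],0],[[0,0.004,0],0],[[0,0.004,0],0]]}}

```text
t: 26.62
eef_pos: [0.5436, -0.0087, 0.0346]
tcp_rot: [-0.001, 0.687, 0.727, -0.001]
wrist_force: [-5.0, -1.5, 11.8]
grip_width: 0.0001
finger_force: 6.3
```

```bash
python3 -c "
from m import *
c=look(names=('plate_mid','rail','stop'));save(c,'w11');look('scene',('plate_mid',))"
```

```text
26.6167 [ 0.5436 -0.0087  0.0346] [-5.0221 -1.5453 11.8005]
wrist plate_mid [ 0.5341 -0.0154  0.0462] 0.57
wrist plate_mid [0.5295 0.03   0.0533] 0.32
wrist rail [ 0.5885 -0.0085  0.0511] 0.83
wrist stop [0.5274 0.0286 0.0508] 0.59
26.8167 [ 0.5436 -0.0087  0.0346] [-5.9142 -1.7403 13.0485]
scene plate_mid [ 0.5308 -0.0157  0.0431] 0.64
```

Call:
{"fn": "play_rows", "kwargs": {"targets": [[[0,0,-0.002],0],[[0,0,-0.01],0],[[0,0,-0.03],0],[[-0.02,0,-0.06],0],[[-0.05,0,-0.09],0],[[-0.07,0,-0.11],0],[[-0.08,0,-0.12],0],[[-0.08,0,-0.12],0],[[-0.08,0,-0.12],0]]}}

```text
t: 27.67
eef_pos: [0.5488, -0.0878, 0.153]
tcp_rot: [-0.0, 0.688, 0.726, 0.0]
wrist_force: [0.1, 0.7, -0.2]
grip_width: -0.0001
finger_force: 0.0
```

```bash
python3 -c "
from m import *
c=look(names=('plate_mid','rail','stop','rest1_mid'));np.save('w12.npy',{k:c[k] for k in('R','t','k1','cx','cy','fovy')},allow_pickle=True)
P=[unproj(c,p,.05) for p in((0,0),)]
u,v=proj(c,[.533,-.02,.048]).astype(int);x0,y0=max(0,u-130),max(0,v-110);print(x0,y0)
b=cv2.resize(c['img'][y0:y0+190,x0:x0+260],None,fx=3,fy=3,interpolation=cv2.INTER_CUBIC);print(b.shape)
cv2.imwrite('pics/w12.png',b[:,:,::-1])"
```

```text
27.6667 [ 0.5488 -0.0878  0.153 ] [ 0.0957  0.733  -0.1718]
wrist plate_mid [ 0.5307 -0.0164  0.0485] 0.91
wrist rail [ 0.5871 -0.0124  0.0541] 0.59
wrist stop [0.5299 0.0322 0.0521] 0.84
wrist rest1_mid [ 0.5258 -0.1389  0.0484] 0.8
134 5
(570, 780, 3)
```

View pics/w12.png

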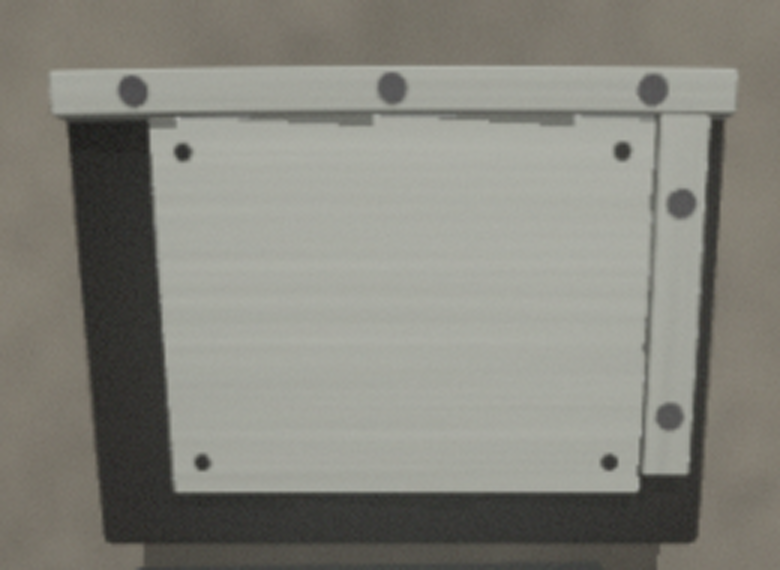

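The plate lies on the deck against the stop (crop row ~115) and the rail (crop x≈650–658). I'll check the gap widths numerically.

```bash
python3 -c "
from m import *
c=capture('wrist');im=c['img'].astype(int).mean(2).round().astype(int)
for r in (52,75,100,125,150): print(r, 342, im[r,342:358])
for k in (190,215,240,265,290,315,340): print(k,36,im[36:52,k])
cam=-c['R'].T@c['t'];print(cam)
X=np.array([unproj(c,(134+a/3,5+b/3),.048) for a,b in((150,122),(655,118),(639,492),(174,492))]);print(X,X.mean(0))
for i in range(4):d=X[(i+1)%4]-X[i];print(np.hypot(*d[:2]),np.degrees(np.arctan2(d[1],d[0])))
S=np.array([unproj(c,(134+a/3,5+b/3),.051) for a,b in((70,116),(720,114),(660,118),(642,475))]);print(S)
for i in(0,2):d=S[i+1]-S[i];print(np.degrees(np.arctan2(d[1],d[0])))
"
```

```text
52 342 [165 163 165 167 168 169 168 168 168 167 166 161 114 137 163 165]
75 342 [166 165 167 166 167 165 166 164 161 141 105  98 133 158 162 136]
100 342 [167 168 166 166 168 167 167 166 163 143 117 148 164 166 164 163]
125 342 [164 163 163 163 163 162 161 153 117 118 151 163 163 162 160 160]
150 342 [167 167 166 165 165 164 154 102 137 158 159 160 159 150 147 144]
190 36 [160 160 159 159 159 162 154 109  83 105 105 110 129 162 164 165]
215 36 [161 160 160 158 160 160 146 105 107 134 152 164 164 167 166 167]
240 36 [161 160 161 162 162 159 138 102 103 108 117 155 166 166 167 168]
265 36 [ 87  90  89  88 103 142 132 100 127 157 167 166 167 167 168 168]
290 36 [163 161 161 160 161 161 137 100  98 116 157 166 168 167 167 169]
315 36 [162 161 162 161 161 161 141 101  95 107 111 117 158 167 168 169]
340 36 [162 163 163 160 160 162 148 112  99 143 163 166 166 166 167 169]
[ 0.5455 -0.0105  0.3084]
[[ 0.4733  0.0258  0.048 ]
 [ 0.5917  0.0328  0.048 ]
 [ 0.5971 -0.0559  0.048 ]
 [ 0.4777 -0.0624  0.048 ]] [ 0.5349 -0.0149  0.048 ]
0.11860029979295751 3.3984878242244347
0.08888066383897608 -86.4902541689535
0.11962392539323656 -176.8839893066333
0.08829482152177161 92.84717348444995
[[ 0.4553  0.026   0.051 ]
 [ 0.6061  0.0342  0.051 ]
 [ 0.5923  0.0324  0.051 ]
 [ 0.5968 -0.051   0.051 ]]
3.111451854898317
-86.90414694444378
```

```bash
python3 -c "
from plant import *
print(job_done())"
```

```text
the job is handed in; nothing more can be done
None
```

The top plate is off the stack and on the jig deck, against both the end stop and the side rail (any gap measured in the pictures is under about 0.5 mm), the highest force I read was about 14 N, the second plate showed no movement, and the job is handed in; I did not re-check the lower plates or the bystanders by camera.

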